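# Dock the loaded vial rack and flip its latch lever

### The arm

A 6-joint arm with a two-finger parallel gripper is mounted at the origin on the work surface. World frame = base frame: x ahead of the robot, y to its left, z up, the work surface at z = 0. Lengths are in mm, angles in rad, forces in N, time in s.
With the tool pointing down it reaches from about 350 to 925 mm from the base axis. Payload 6.4 kg.
Tool frame: the origin (TCP) lies at the very end of the fingers, on their centre line; the grasp point (between the pads) lies 19 mm behind it; z points along the fingers, x is the direction in which the jaws open and shut, and the axes are right-handed (so a half turn about z gives the same grasp; the last joint's range is limited). The gripper opens to 94 mm and grips with 3 to 60 N. Pads are 16 mm wide; open, the fingers measure 119 mm over their backs; the gripper's body (75 mm by 177 mm) begins 78 mm behind the grasp point.
Start: joints at [-1.414, 0.245, 1.558, -0, 1.339, -0.174], TCP at [211.125, -614.768, 169.655] pointing down, gripper open.
Joint ranges: [-3.13, 3.13], [-1.02, 2.26], [0.13, 2.54], [-0.95, 4.09], [0.21, 2.88], [-2.74, 2.74]. Speed limits (rad/s): [2.57, 2.57, 3.14, 3.14, 3.14, 3.14].

### API

Orientations are given as a unit quaternion [x, y, z, w].
In Python, from plant import status, vision, ticket gives the robot as it stands.
- The arm moves only by the tool apply_moves, never from a script. Its argument "deltas" is a list of rows, each an object with "claw": the finger opening in mm, from 0 to 94; "travel": the shift along the world's x, y, z in mm, a list of three; "roll": the turn about the world's z in degrees. In form: [{"claw": claw, "travel": [tx, ty, tz], "roll": roll}, ...]. A call has 1 to 12 rows; each row shifts and turns the pose as measured when the row begins; what a row does not reach is not made up. A row lasts 1/12 s, in which the tool goes at most 41.7 mm and 7.16 degrees, less where a joint would pass 70% of its speed; a pose out of reach is approached as far as the arm can. A call with a gripper value outside its range is refused whole. The fingers move at their own pace and stop on an object; "newtons" is the grip in N (left out, the last holds). Time passes only in rows, so rows that do not move let the fingers close. It gives the time, the measured TCP pose, the force and the opening at its end, in the units of the state.
- status.observe(): the state, without advancing time (a new reading comes with each control period).
- vision.grab_frame(name): name is "side" or "top"; returns a dict with "image" (384x512x3 uint8, red, green, blue), "z_map" (384x512 float32, mm along the optical axis (not along the pixel's ray), 0 where there is no reading), "fx", "fy", "cx", "cy" (pixels), "R" (3x3) and "t" (3): a world point X has camera coordinates R X + t. Camera axes: x right, y down, z forward; pixel columns grow to the right and rows downward; lengths in mm; the calibration is good to about 2 mm. A picture is of the moment at which its call begins.
- ticket.job_done(): hands the job in, once; it reports no verdict.
The state is a dict: "clock": time; "qpos": joint angles; "dq": joint speeds; "tau": joint torques, N m; "position": TCP position; "tcp_rot": TCP orientation; "ft_force": force on the tool from outside, world axes, zero at the start; "moment": the same for the moment, N m; "opening": finger opening in mm.
Only numpy, scipy, OpenCV 4.12 (cv2) and the standard library are available. Lean on these libraries where they do the work, as an engineer would, in place of code of your own. Each camera call takes 0.05 s, during which the arm holds its last target.

### The job

One of the two racks standing half out of the docking station holds vials. With the fingertips, push that rack along its bay until it is fully home against the back stop, then flip the toggle lever beside that bay over its centre so that it snaps in over the rack. Only push: do not lift the rack, and leave the empty rack, the other lever and the other things on the table as they are.

Things in the scene. Friction and masses are not known exactly. Their poses are not given: they have to be found in the camera images.
- dock: fixed docking station: base plate 290 wide x 6 mm, dock x = -135 to +75 mm, two side-by-side bays with centre lines at y = +48 and -48 mm, white casing 60 mm high behind. Origin: on the table, midway between the bays, level in x with a rack's centre when home. x points into the bays (away from the robot), y left, z up. Guide walls 8 mm thick, tops 36 mm up, at y = 0 and +-96 mm, x = -65 to +50 mm.
- bay_left (a point): middle of the left (+y) bay's back stop face, at dock x = 45 mm, 26 mm above the table; the bay is 88 mm wide. Axes as the dock's.
- bay_right (a point): the same for the right (-y) bay.
- rack_full: loose white rack 90 (x) x 84 (y) x 40 mm, 0.17 to 0.35 kg, with six glass vials rising to 51 mm; slides on the base plate in either bay. Origin: centre of its underside, 6 mm above the table; axes as the dock's. Home when its origin is at dock x = 0; starts 35 to 75 mm short. Each side has a 20 mm notch 15 mm ahead of the origin; the lever's 10 mm tongue enters it only when home, else it lands on the rack.
- rack_full_rear (a point): middle of the loaded rack's flat rear wall (84 mm wide, 40 mm high, facing the robot), 45 mm behind its origin and 20 mm above its underside: the place to push, towards dock +x.
- rack_empty: the same rack without vials (six open holes), loose, 0.18 kg, in the other bay, also half out; leave it. Origin and axes as for the loaded rack.
- lever_left (a joint): toggle lever on the outer side of the left bay, hinged parallel to dock x at dock (15, +118, 56) mm. 0 = open: handle leans 0.55 rad outward, tongue raised. 1.1 = latched: handle leans 0.55 rad inward, tongue down in the rack's notch. Over-centre spring, dead centre (handle upright) at 0.55: drives to the nearer end, about 0.22 N m at the ends (about 4.5 N at 50 mm from the hinge), none at centre.
- lever_left_tip (a point): centre of the top end of the left lever's handle, 85 mm from its hinge; the handle is a 10 mm steel rod with a black sleeve 16 mm thick over its outer 40 mm. Open, this point is 128 mm above the table and 44 mm farther out than the hinge (dock y = +162 mm); the table is clear for 50 mm outside it. Site axes turn with the lever.
- lever_right (a joint): toggle lever on the outer side of the right bay, hinged parallel to dock x at dock (15, -118, 56) mm. 0 = open: handle leans 0.55 rad outward, tongue raised. 1.1 = latched: handle leans 0.55 rad inward, tongue down in the rack's notch. Over-centre spring, dead centre (handle upright) at 0.55: drives to the nearer end, about 0.22 N m at the ends (about 4.5 N at 50 mm from the hinge), none at centre.
- lever_right_tip (a point): centre of the top end of the right lever's handle, 85 mm from its hinge; the handle is a 10 mm steel rod with a black sleeve 16 mm thick over its outer 40 mm. Open, this point is 128 mm above the table and 44 mm farther out than the hinge (dock y = -162 mm); the table is clear for 50 mm outside it. Site axes turn with the lever.
- amber_bottle: brown glass bottle, 42 mm wide, 75 mm high, standing beside the dock; loose, leave it alone. Origin: centre of its underside.
- jar: white jar, 48 mm wide, 55 mm high, standing beside the dock; loose, leave it alone. Origin: centre of its underside.
- tape_roll: roll of tape lying flat, 76 mm wide, 19 mm high; loose, leave it alone. Origin: centre of its underside.
- syringe: syringe lying on top of the white casing behind the bays, about 135 mm long, 16 mm thick; loose, leave it alone. Origin: centre of its underside.
- scanner: grey hand scanner lying on the table, 140 x 55 x 34 mm; loose, leave it alone. Origin: centre of its underside.
- carton: white carton 60 x 100 x 50 mm; loose, leave it alone. Origin: centre of its underside.
- spray: white spray bottle, 56 mm wide, 150 mm high; loose, leave it alone. Origin: centre of its underside.

How it is judged (in metres and radians):
On the way, in this order (a step that is already met when the one before it is completed fails the run):
1. the loaded rack is fully home against the stop, both levers still open (x of rack_full in the frame of dock above -0.004 m and value of joint each of lever_left, lever_right below 0.3 rad), for 0.2 s.
2. the lever beside the loaded rack's bay has snapped over into its latched position (x of rack_full in the frame of dock above -0.004 m and ((y of rack_full in the frame of dock above 0 m and value of joint lever_left above 1 rad and value of joint lever_right below 0.15 rad) or (y of rack_full in the frame of dock below 0 m and value of joint lever_right above 1 rad and value of joint lever_left below 0.15 rad))), for 0.3 s.
At the end, for the whole second after the job is handed in: the loaded rack rests within 4 mm of the back stop, flat on the base plate; the lever of its bay is past 1.0 rad (latched), the other lever below 0.15 rad (open); the empty rack is within 6 mm of where it stood (all of step 2 and distance of rack_empty from where it was at the start of the episode below 0.006 m and height (world z) of rack_full below 0.01 m and angle between rack_full's own z axis and vertical below 0.05 rad and linear speed of rack_full below 0.01 m/s); the robot touches nothing.
It fails at once if the loaded rack is lifted more than 8 mm or tipped (height (world z) of rack_full above 0.014 m or angle between rack_full's own z axis and vertical above 0.2 rad).
It fails at once if the empty rack is moved or lifted (distance of rack_empty from where it was at the start of the episode above 0.01 m).
It fails at once if the lever of the empty rack's bay is flipped ((y of rack_full in the frame of dock above 0 m and value of joint lever_right above 0.5 rad) or (y of rack_full in the frame of dock below 0 m and value of joint lever_left above 0.5 rad)).
It fails at once if another thing on the table is displaced by more than 20 mm (distance of any of amber_bottle, jar, tape_roll, syringe, scanner, carton, spray from where it was at the start of the episode above 0.02 m).
It also fails if it takes over 42 s, if anything falls off the work surface, if the arm or the gripper's body presses on something with over 40 N, if the wrist force passes 120 N, or if a joint passes its speed limit or range.

## Working session

There is one attempt and no reset: what is moved stays moved. The work goes in short steps, Python scripts to look and compute and a tool call to move; the robot and the scene stay as the last step left them, time stands still between calls to the robot, and variables do not carry over. Pictures are saved under pics/ and viewed, and the job is handed in when it is done.

Besides the shell and the picture viewer there is one more tool, called after "Emit:" as name([rows], argument=value, ...), one row to a line, values as JSON. apply_moves: Moves the arm, as the interface text tells. Its arguments: {"type":"object","properties":{"deltas":{"type":"array"},"newtons":{"type":"number"}},"required":["deltas"]}

```bash
mkdir -p pics
python3 - <<'E'
from plant import status, vision
import cv2, pickle
s=status.observe(); print(s)
for n in("side","top"):
    f=vision.grab_frame(n); pickle.dump(f,open(n+".pkl","wb"))
    cv2.imwrite(f"pics/{n}0.png",cv2.resize(f["image"][:,:,::-1],(768,576)))
    print(n,f["fx"],f["cx"],f["cy"],f["R"],f["t"])
E
```

```text
{'clock': 0.0, 'qpos': array([-1.41406816e+00,  2.45778996e-01,  1.55894298e+00, -5.27765948e-05,
        1.33871977e+00, -1.74103351e-01]), 'dq': array([-3.35948931e-04,  1.77435531e-04,  6.13730536e-04, -5.61435954e-04,
        1.08647243e-03,  4.58595880e-05]), 'tau': array([-2.20421816e-04, -4.15834272e+01, -3.14602125e+01,  6.83888141e-02,
        3.32212576e-02, -1.49178272e-04]), 'position': array([ 211.02505878, -614.1101151 ,  168.60605479]), 'tcp_rot': array([ 8.13891873e-01, -5.81015631e-01, -6.66358201e-04, -6.41408201e-04]), 'ft_force': array([-0.03671552,  0.06830635, -0.16191179]), 'moment': array([ 0.0270086 , -0.06845162, -0.00442575]), 'opening': 93.68652272937979}
side 469.8134217837514 252.57507389929822 199.16981989213622 [[-0.99596467 -0.08921566 -0.00974338]
 [-0.058998    0.73267515 -0.6780165 ]
 [ 0.06762842 -0.67470564 -0.73498211]] [ 492.46823821   97.19217122 1258.31573843]
top 437.136307319677 257.72887656108423 186.2106137843061 [[-0.02520756 -0.99958602 -0.01386964]
 [-0.98964187  0.0269134  -0.14101292]
 [ 0.14132782  0.01017138 -0.9899106 ]] [  27.47323648  518.029362   1471.1925054 ]
```

View pics/side0.png

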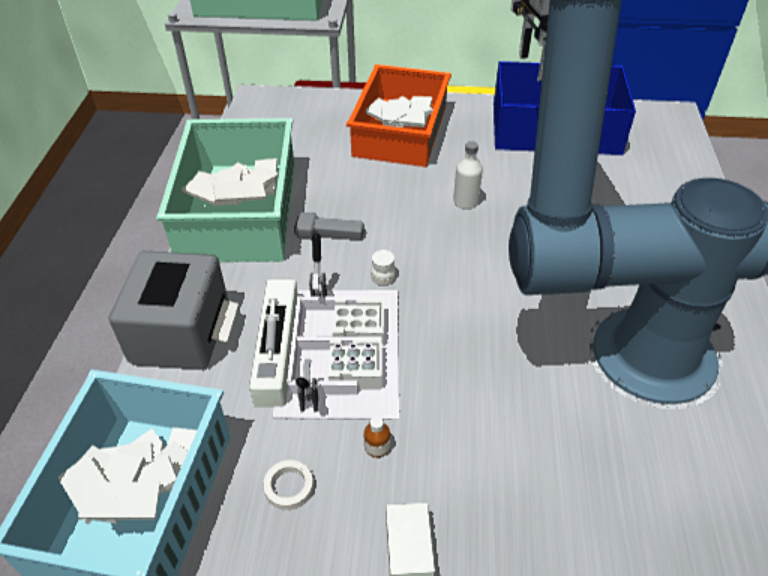

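View pics/top0.png

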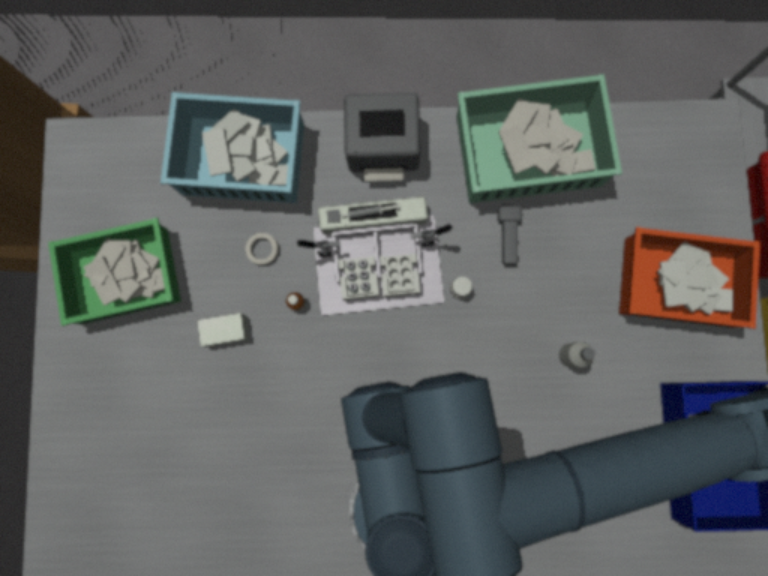

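The loaded rack is in the left (+y) bay, near side pixel (357,357) and top pixel (358,277). Next I'll look closer to measure the dock.

```bash
cat > h.py <<'E'
import numpy as np, pickle, cv2
def load(n): return pickle.load(open(n+".pkl","rb"))
def ray(f,u,v,z):
    R,t=np.array(f["R"]),np.array(f["t"]); c=-R.T@t
    d=R.T@np.array([(u-f["cx"])/f["fx"],(v-f["cy"])/f["fy"],1.])
    return c+d*(z-c[2])/d[2]
def proj(f,X):
    p=np.array(f["R"])@np.array(X)+np.array(f["t"]); return f["cx"]+f["fx"]*p[0]/p[2], f["cy"]+f["fy"]*p[1]/p[2]
E
python3 - <<'E'
from h import *
f=load("top"); cv2.imwrite("pics/topc.png",cv2.resize(f["image"][125:215,195:315][:,:,::-1],None,fx=6.5,fy=6.5,interpolation=cv2.INTER_CUBIC))
f=load("side"); cv2.imwrite("pics/sidec.png",cv2.resize(f["image"][180:300,160:280][:,:,::-1],None,fx=5,fy=5,interpolation=cv2.INTER_CUBIC))
E
```

```text
(no output)
```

View pics/topc.png

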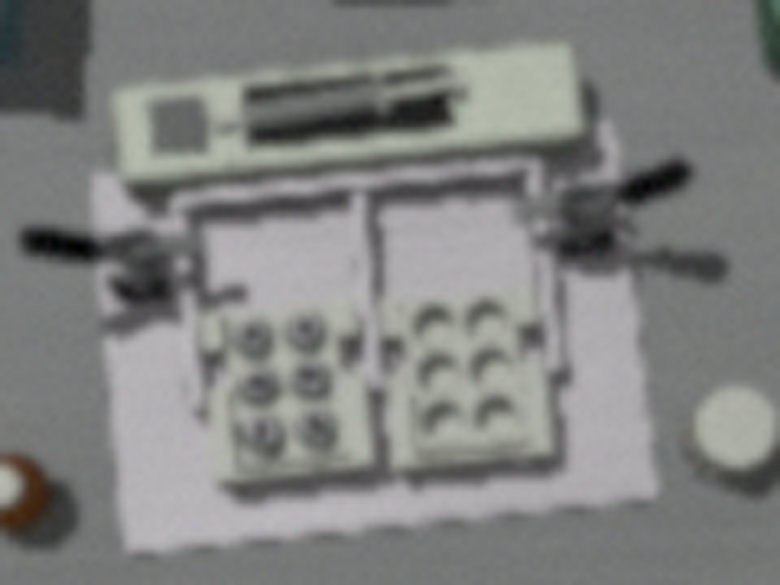

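View pics/sidec.png

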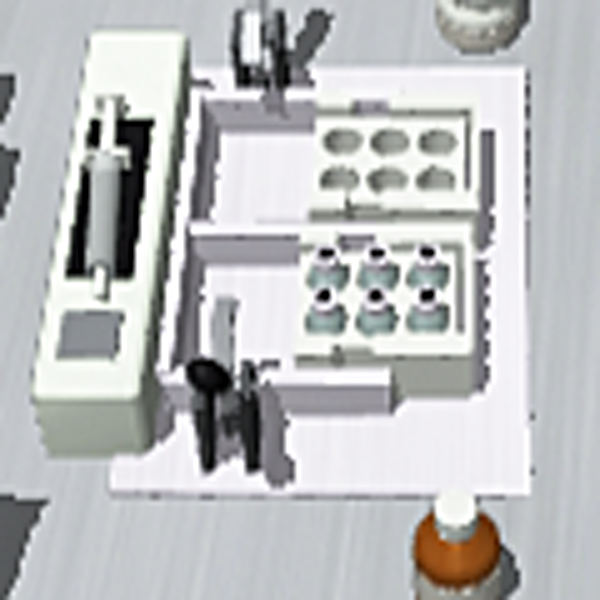

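Run:
```python
from h import *
T=load("top");S=load("side")
t=lambda x,y,z:ray(T,195+(x+.5)/6.5-.5,125+(y+.5)/6.5-.5,z).round(1)
s=lambda x,y,z:ray(S,160+(x+.5)/5-.5,180+(y+.5)/5-.5,z).round(1)
NL,NR=t(125,552,6),t(657,495,6); print("top NL NR FR FL",NL,NR,t(615,125,6),t(93,170,6))
print("side NL NR FL",s(527,495,6),s(525,67,6),s(110,495,6))
print("rack top rear corners top",t(225,484,46),t(380,465,46),t(395,472,46),t(558,457,46))
print("rack front-left top",t(203,318,46))
print("side rack rear: ",s(472,360,46),s(465,235,46),s(475,213,46),s(475,107,46))
print("lever tip top",t(28,240,128),t(685,170,128),"side",s(208,375,128))
print("bottle",t(10,475,75),"jar",t(737,428,55))
for a,b in((NL,NR),(s(527,495,6),s(525,67,6))):
    yh=(a-b)[:2]; L=np.linalg.norm(yh); yh/=L; xh=np.array([yh[1],-yh[0]]); o=(a+b)[:2]/2+135*xh
    print("dock",o.round(1),"L",L,"yaw deg",np.degrees(np.arctan2(xh[1],xh[0])))
```

```text
top NL NR FR FL [444.9 170.    6. ] [ 468.  -117.2    6. ] [ 672.7 -101.8    6. ] [655.6 185.2   6. ]
side NL NR FL [447.6 177.6   6. ] [ 469.6 -113.7    6. ] [653.9 194.8   6. ]
rack top rear corners top [475.7 112.4  46. ] [483.5  30.7  46. ] [479.6  22.9  46. ] [485.2 -63.   46. ]
rack front-left top [564.5 122.7  46. ]
side rack rear:  [479.1 126.9  46. ] [489.7  47.   46. ] [485.8  31.7  46. ] [492.3 -43.6  46. ]
lever tip top [592.4 203.4 128. ] [ 619.1 -128.2  128. ] side [591.9 205.1 128. ]
bottle [480.  221.2  75. ] jar [ 496.9 -156.6   55. ]
dock [591.   37.2] L 288.127489143261 yaw deg 4.598500832234122
dock [593.2  42.1] L 292.1295774138593 yaw deg 4.318979598102098
```

Emit:
apply_moves([
  {"claw": 40,"travel": [0,0,40],"roll": -5},
  {"claw": 40,"travel": [0,0,40],"roll": -5},
  {"claw": 40,"travel": [0,0,10],"roll": -4.5},
  {"claw": 40,"travel": [12,36,0],"roll": 0},
  {"claw": 40,"travel": [12,36,0],"roll": 0},
  {"claw": 40,"travel": [12,36,0],"roll": 0},
  {"claw": 40,"travel": [12,36,0],"roll": 0},
  {"claw": 40,"travel": [12,36,0],"roll": 0},
  {"claw": 40,"travel": [12,36,0],"roll": 0},
  {"claw": 40,"travel": [12,36,0],"roll": 0},
  {"claw": 40,"travel": [12,36,0],"roll": 0},
  {"claw": 40,"travel": [12,36,0],"roll": 0},
])

```text
clock: 1.1
position: [316.5, -276.8, 251.9]
tcp_rot: [0.725, -0.688, -0.006, -0.006]
ft_force: [0.2, -0.3, 0.4]
opening: 40.0
```

Emit:
apply_moves([
  {"claw": 40,"travel": [13,37,0],"roll": 1.5},
  {"claw": 40,"travel": [13,37,0],"roll": 0},
  {"claw": 40,"travel": [13,37,0],"roll": 0},
  {"claw": 40,"travel": [13,37,0],"roll": 0},
  {"claw": 40,"travel": [13,37,0],"roll": 0},
  {"claw": 40,"travel": [13,37,0],"roll": 0},
  {"claw": 40,"travel": [13,37,0],"roll": 0},
  {"claw": 40,"travel": [13,37,0],"roll": 0},
  {"claw": 40,"travel": [10,37,0],"roll": 0},
  {"claw": 40,"travel": [5,20,0],"roll": 0},
  {"claw": 40,"travel": [0,0,0],"roll": 0},
  {"claw": 40,"travel": [0,0,0],"roll": 0},
])

```text
clock: 2.1
position: [434.0, 102.3, 248.2]
tcp_rot: [0.737, -0.676, -0.006, -0.006]
ft_force: [-0.1, -0.0, -0.1]
opening: 40.2
```

Emit:
apply_moves([
  {"claw": 40,"travel": [0,-13,-35],"roll": 0},
  {"claw": 40,"travel": [0,-13,-35],"roll": 0},
  {"claw": 40,"travel": [0,0,-35],"roll": 0},
  {"claw": 40,"travel": [0,0,-35],"roll": 0},
  {"claw": 40,"travel": [0,0,-35],"roll": 0},
  {"claw": 40,"travel": [0,0,-20],"roll": 0},
  {"claw": 40,"travel": [0,0,-10],"roll": 0},
  {"claw": 40,"travel": [0,0,0],"roll": 0},
])

```text
clock: 2.77
position: [431.3, 66.1, 37.1]
tcp_rot: [0.733, -0.68, -0.003, -0.007]
ft_force: [-0.4, 0.6, -1.3]
opening: 40.0
```

Run:
```python
from plant import status, vision
import pickle,cv2
from h import *
f=vision.grab_frame("side"); pickle.dump(f,open("side1.pkl","wb"))
cv2.imwrite("pics/side1.png",cv2.resize(f["image"][130:300,140:340][:,:,::-1],None,fx=3.5,fy=3.5,interpolation=cv2.INTER_CUBIC))
print(status.observe()["position"],status.observe()["qpos"])
```

```text
[431.99976588  66.06354914  38.1198725 ] [-0.12032369 -0.10416355  2.18854248  0.01764974  1.05189651  1.36584737]
```

View pics/side1.png

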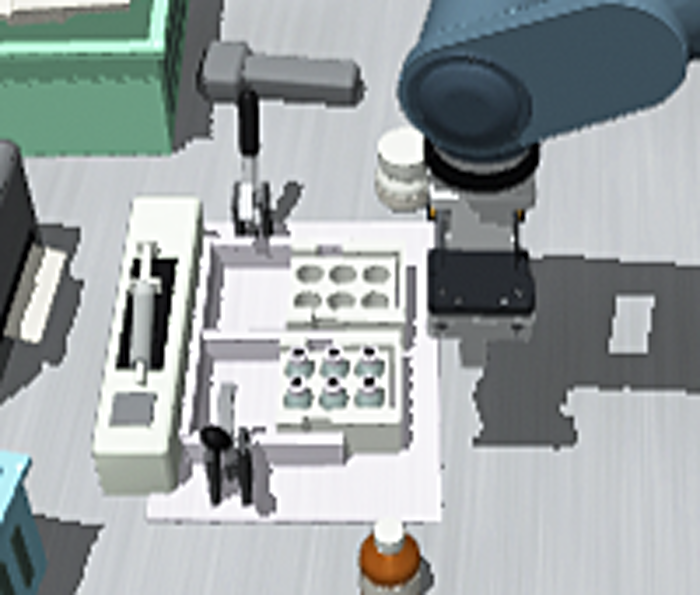

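The gripper stands behind the loaded rack, at about pixel (480,290), with nothing disturbed. Next I'll align it and approach the rear wall.

Emit:
apply_moves([
  {"claw": 40,"travel": [0,6,-6],"roll": -0.5},
  {"claw": 40,"travel": [0,6,-6],"roll": 0},
  {"claw": 40,"travel": [10,0.8,-2],"roll": 0},
  {"claw": 40,"travel": [10,0.8,0],"roll": 0},
  {"claw": 40,"travel": [8,0.6,0],"roll": 0},
  {"claw": 40,"travel": [0,0,0],"roll": 0},
])

```text
clock: 3.32
position: [466.2, 80.1, 27.9]
tcp_rot: [0.729, -0.684, 0.002, -0.011]
ft_force: [0.3, -0.1, -0.3]
opening: 40.1
```

Emit:
apply_moves([
  {"claw": 40,"travel": [5,0,-2],"roll": 0.8},
  {"claw": 40,"travel": [5,0.2,0],"roll": 0},
  {"claw": 40,"travel": [5,0.4,0],"roll": 0},
  {"claw": 40,"travel": [5,0.4,0],"roll": 0},
  {"claw": 40,"travel": [5,0.4,0],"roll": 0},
  {"claw": 40,"travel": [5,0.4,0],"roll": 0},
])

```text
clock: 3.82
position: [499.5, 82.4, 26.7]
tcp_rot: [0.734, -0.679, 0.002, -0.012]
ft_force: [0.4, -0.6, 0.1]
opening: 40.3
```

```bash
cat > snap.py <<'E'
import sys
from plant import status, vision
import pickle
from h import *
n=sys.argv[1]
f=vision.grab_frame("side"); pickle.dump(f,open("side%s.pkl"%n,"wb"))
cv2.imwrite("pics/side%s.png"%n,cv2.resize(f["image"][170:290,150:290][:,:,::-1],None,fx=5,fy=5,interpolation=cv2.INTER_CUBIC))
s=status.observe();print(s["position"],s["ft_force"])
E
python3 snap.py 2
```

```text
[500.52123322  82.29430884  27.02935961] [ 0.5472675  -0.72619043  0.1667605 ]
```

View pics/side2.png

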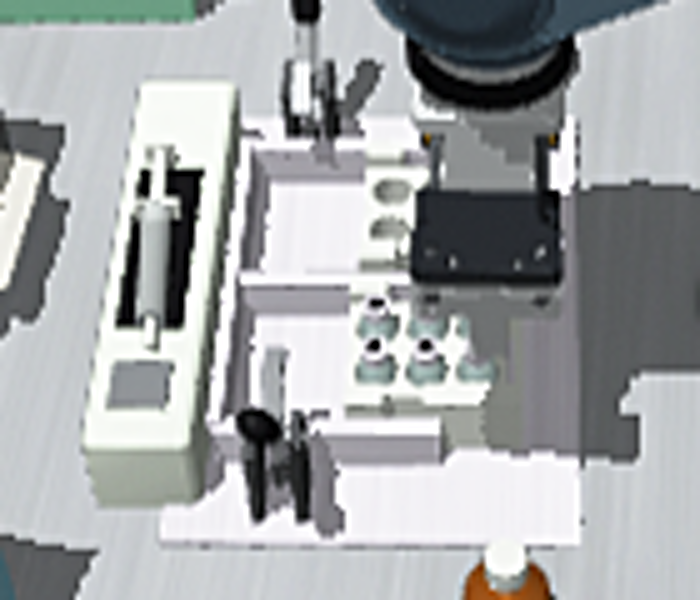

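Run:
```python
from h import *
from plant import status
S=load("side2"); s=status.observe(); print(s["tcp_rot"])
c=lambda X:((np.array(proj(S,X))-[150,170]+.5)*5).round(0)
for X in([500,82,27],[500,82,105],[500,115,27],[500,50,27],[480,122,46],[480,122,6],[480,40,46]): print(X,c(X))
r=lambda x,y,z:ray(S,150+(x+.5)/5-.5,170+(y+.5)/5-.5,z).round(1)
print(r(485,455,6),r(485,395,46),r(345,415,46))
z=S["z_map"]
# point cloud near rack left wall / fingers
R=np.array(S["R"]);t=np.array(S["t"])
v,u=np.mgrid[170:290,150:290]; d=z[170:290,150:290]
P=np.stack([(u-S["cx"])/S["fx"]*d,(v-S["cy"])/S["fy"]*d,d],-1); W=(P-t)@R
for y in range(40,70,2): print(y+170,[tuple(W[y,x].round().astype(int)) for x in range(84,108,4)])
```

```text
[ 0.73435213 -0.6786571   0.00295545 -0.01194806]
[500, 82, 27] [490. 360.]
[500, 82, 105] [487. 263.]
[500, 115, 27] [484. 411.]
[500, 50, 27] [496. 311.]
[480, 122, 46] [522. 402.]
[480, 122, 6] [522. 449.]
[480, 40, 46] [535. 276.]
[498.3 127.5   6. ] [498.4 119.2  46. ] [566.7 137.2  46. ]
210 [(np.int64(525), np.int64(117), np.int64(187)), (np.int64(514), np.int64(129), np.int64(202)), (np.int64(505), np.int64(127), np.int64(201)), (np.int64(496), np.int64(129), np.int64(203)), (np.int64(487), np.int64(125), np.int64(200)), (np.int64(478), np.int64(127), np.int64(203))]
212 [(np.int64(525), np.int64(120), np.int64(185)), (np.int64(513), np.int64(136), np.int64(204)), (np.int64(504), np.int64(135), np.int64(203)), (np.int64(495), np.int64(134), np.int64(202)), (np.int64(486), np.int64(134), np.int64(203)), (np.int64(477), np.int64(132), np.int64(202))]
214 [(np.int64(524), np.int64(126), np.int64(184)), (np.int64(513), np.int64(140), np.int64(202)), (np.int64(504), np.int64(140), np.int64(202)), (np.int64(495), np.int64(138), np.int64(201)), (np.int64(485), np.int64(142), np.int6
[... 2766 characters left out ...]
.int64(39)), (np.int64(499), np.int64(115), np.int64(99)), (np.int64(490), np.int64(114), np.int64(99)), (np.int64(487), np.int64(37), np.int64(3))]
236 [(np.int64(535), np.int64(77), np.int64(40)), (np.int64(525), np.int64(78), np.int64(42)), (np.int64(515), np.int64(75), np.int64(39)), (np.int64(500), np.int64(113), np.int64(89)), (np.int64(490), np.int64(111), np.int64(88)), (np.int64(487), np.int64(45), np.int64(4))]
238 [(np.int64(533), np.int64(93), np.int64(52)), (np.int64(525), np.int64(78), np.int64(34)), (np.int64(515), np.int64(78), np.int64(34)), (np.int64(499), np.int64(115), np.int64(84)), (np.int64(490), np.int64(114), np.int64(84)), (np.int64(486), np.int64(54), np.int64(7))]
```

Run:
```python
import cv2
from plant import vision
import pickle
f=vision.grab_frame("top");pickle.dump(f,open("top2.pkl","wb"))
cv2.imwrite("pics/top2.png",cv2.resize(f["image"][115:235,195:335][:,:,::-1],None,fx=5,fy=5,interpolation=cv2.INTER_CUBIC))
```

```text
(no output)
```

View pics/top2.png

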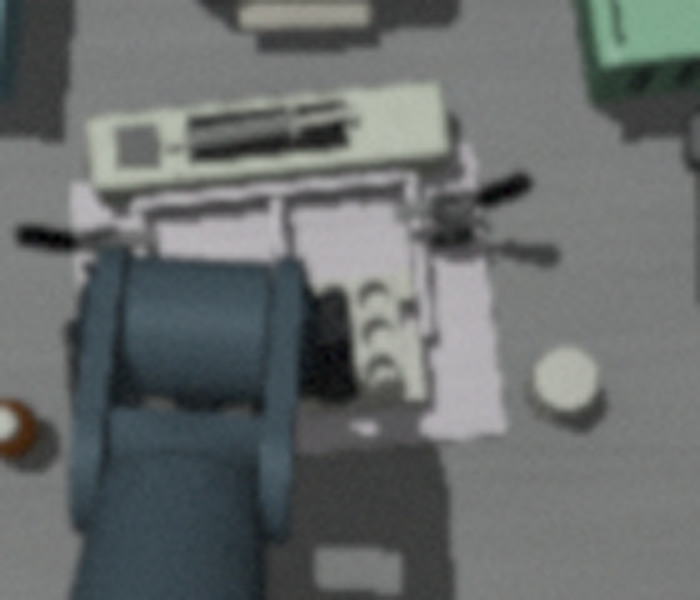

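Run:
```python
from h import *
for n in("side","side2"):
    S=load(n);z=S["z_map"];R=np.array(S["R"]);t=np.array(S["t"])
    v,u=np.mgrid[0:384,0:512]
    P=np.stack([(u-S["cx"])/S["fx"]*z,(v-S["cy"])/S["fy"]*z,z],-1); W=(P-t)@R
    print(n)
    for y in range(236,266,3): print(y,[tuple(int(a) for a in W[y,x].round()) for x in range(216,262,4)])
S=load("side2")
im=S["image"][225:275,205:275][:,:,::-1]
cv2.imwrite("pics/z2.png",cv2.resize(im,None,fx=11,fy=11,interpolation=cv2.INTER_NEAREST))
```

```text
side
236 [(588, 53, 4), (572, 77, 36), (561, 80, 41), (551, 76, 37), (540, 80, 43), (530, 78, 42), (520, 74, 38), (510, 75, 40), (499, 73, 38), (491, 51, 12), (481, 46, 6), (470, 49, 11)]
239 [(586, 65, 7), (571, 87, 36), (558, 99, 53), (550, 84, 34), (537, 101, 58), (527, 99, 56), (519, 82, 36), (507, 95, 54), (499, 80, 34), (491, 59, 9), (480, 54, 4), (470, 55, 6)]
242 [(585, 72, 3), (570, 95, 34), (557, 109, 53), (549, 96, 37), (537, 102, 46), (527, 103, 48), (518, 91, 35), (507, 102, 50), (497, 97, 45), (490, 69, 8), (480, 65, 4), (469, 63, 4)]
245 [(583, 85, 7), (568, 106, 36), (558, 107, 38), (548, 104, 36), (537, 106, 39), (527, 104, 38), (518, 100, 33), (507, 104, 40), (497, 102, 39), (489, 77, 6), (479, 76, 6), (468, 74, 5)]
248 [(582, 93, 5), (565, 123, 46), (555, 122, 46), (547, 114, 36), (537, 112, 35), (526, 117, 42), (515, 117, 44), (505, 117, 45), (495, 116, 44), (485, 116, 46), (478, 83, 3), (467, 87, 8)]
251 [(581, 104, 6), (565, 126, 38), (554, 129, 43), (546, 118, 29), (537, 115, 26), (524, 126, 43), (514, 126, 43), (505, 124, 41), (494, 125, 45), (484, 125, 45), (
[... 1992 characters left out ...]
4), (535, 128, 31), (524, 133, 39), (515, 127, 33), (505, 126, 32), (495, 123, 28), (485, 120, 26), (476, 103, 4), (466, 105, 8)]
257 [(573, 144, 35), (564, 140, 32), (553, 141, 35), (543, 140, 34), (534, 138, 33), (523, 138, 33), (515, 126, 17), (505, 126, 18), (495, 124, 18), (485, 125, 19), (476, 112, 3), (465, 112, 4)]
260 [(575, 141, 19), (565, 138, 16), (554, 139, 18), (544, 139, 19), (534, 138, 19), (524, 137, 19), (515, 127, 6), (505, 127, 7), (495, 127, 9), (485, 124, 5), (474, 126, 9), (464, 124, 7)]
263 [(575, 141, 5), (565, 139, 4), (555, 139, 5), (545, 137, 3), (535, 136, 4), (525, 136, 5), (515, 134, 3), (504, 134, 4), (494, 136, 8), (484, 133, 5), (474, 135, 9), (464, 132, 6)]
```

View pics/z2.png

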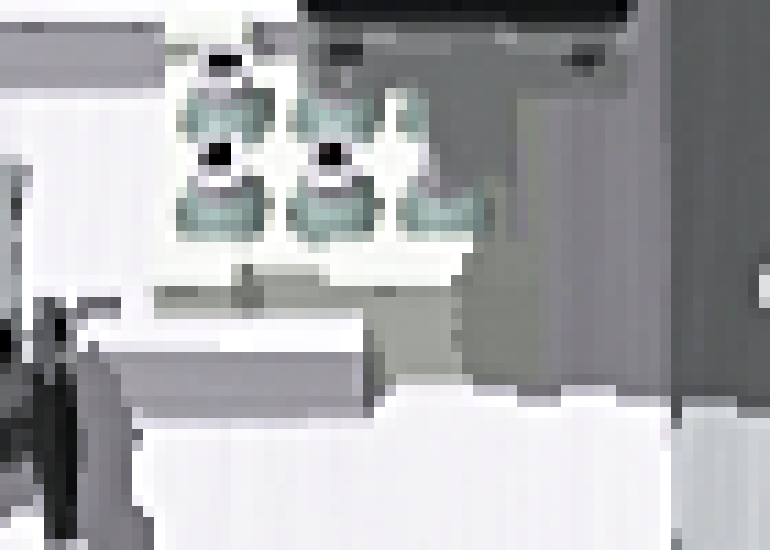

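Run:
```python
from h import *
for n in("side1","side2"):
    S=load(n);z=S["z_map"];R=np.array(S["R"]);t=np.array(S["t"])
    v,u=np.mgrid[0:384,0:512]
    P=np.stack([(u-S["cx"])/S["fx"]*z,(v-S["cy"])/S["fy"]*z,z],-1); W=(P-t)@R
    print(n)
    for z0 in range(15,240,8):
        m=(W[...,2]>z0)&(W[...,2]<=z0+8)&(W[...,0]>380)&(W[...,0]<560)&(W[...,1]>-20)&(W[...,1]<200)&(z>0)
        if n=="side1": m&=(W[...,0]<472)
        q=W[m]
        if len(q)>3: print(z0,len(q),"x",np.percentile(q[:,0],[2,50,98]).round(),"y",np.percentile(q[:,1],[2,50,98]).round())
```

```text
side1
79 15 x [424. 432. 439.] y [ 96.  98. 100.]
87 14 x [422. 427. 439.] y [ 97.  98. 100.]
95 17 x [423. 434. 440.] y [ 95.  99. 101.]
103 18 x [422. 430. 439.] y [ 93.  98. 100.]
111 6 x [423. 428. 437.] y [ 97.  99. 101.]
167 28 x [397. 431. 462.] y [ 43. 144. 148.]
175 77 x [393. 422. 465.] y [ 41. 145. 149.]
183 79 x [401. 454. 465.] y [ 42.  71. 149.]
191 111 x [394. 427. 462.] y [ 84. 106. 153.]
199 56 x [392. 426. 458.] y [148. 152. 155.]
207 454 x [394. 426. 457.] y [104. 135. 155.]
215 96 x [404. 435. 454.] y [ 86. 106. 152.]
223 53 x [410. 430. 449.] y [ 92. 104. 108.]
231 49 x [410. 430. 449.] y [ 96. 104. 107.]
239 38 x [411. 426. 446.] y [100. 104. 107.]
side2
15 94 x [480. 528. 559.] y [ -3. 124. 141.]
23 112 x [482. 536. 559.] y [ -4. 119. 140.]
31 289 x [484. 538. 559.] y [-10. 105. 139.]
39 241 x [483. 525. 559.] y [ 33. 109. 132.]
47 77 x [486. 532. 559.] y [ 51. 104. 125.]
55 34 x [509. 536. 559.] y [ 73. 101. 106.]
63 4 x [493. 499. 505.] y [112. 113. 114.]
71 14 x [490. 497. 505.] y [113. 114. 117.]
79 12 x [490. 496. 505.] y [112. 115. 117.]
87 14 x [490. 497. 504.] y [112. 114. 118.]
95 12 x [490. 497. 504.] y [112. 115. 116.]
159 53 x [460. 491. 522.] y [ 57. 161. 165.]
167 92 x [461. 491. 532.] y [ 59. 161. 165.]
175 69 x [463. 474. 527.] y [ 63. 111. 165.]
183 76 x [460. 496. 527.] y [105. 166. 170.]
191 65 x [459. 490. 523.] y [135. 169. 172.]
199 502 x [460. 492. 522.] y [115. 149. 171.]
207 63 x [474. 496. 519.] y [100. 121. 124.]
215 44 x [476. 494. 512.] y [118. 121. 125.]
223 42 x [475. 493. 512.] y [109. 120. 124.]
231 41 x [473. 494. 512.] y [111. 121. 124.]
239 90 x [461. 493. 527.] y [104. 120. 124.]
```

The pictures show the fingertips about 41 mm higher than the reported TCP: the tip is at z≈68 while the report says 27. They are hovering over the vials and nothing has moved. I'll trust the camera, back out and go lower.

Emit:
apply_moves([
  {"claw": 40,"travel": [-15,-1.2,0],"roll": 0},
  {"claw": 40,"travel": [-15,-1.2,0],"roll": 0},
  {"claw": 40,"travel": [-15,-1.2,0],"roll": 0},
  {"claw": 40,"travel": [-5,0,0],"roll": 0},
  {"claw": 40,"travel": [0,0,-10],"roll": 0},
  {"claw": 40,"travel": [0,0,-10],"roll": 0},
  {"claw": 40,"travel": [0,0,-5],"roll": 0},
  {"claw": 40,"travel": [0,0,0],"roll": 0},
])

```text
clock: 4.58
position: [449.6, 78.5, -0.5]
tcp_rot: [0.734, -0.679, 0.003, -0.012]
ft_force: [0.2, -0.4, -0.5]
opening: 40.0
```

```bash
cat > tip.py <<'E'
import sys
from h import *
def tip(n,x0,x1,y0=-20,y1=200,zs=range(12,130,8)):
    S=load(n);z=S["z_map"];R=np.array(S["R"]);t=np.array(S["t"])
    v,u=np.mgrid[0:384,0:512]
    P=np.stack([(u-S["cx"])/S["fx"]*z,(v-S["cy"])/S["fy"]*z,z],-1); W=(P-t)@R
    for z0 in zs:
        m=(W[...,2]>z0)&(W[...,2]<=z0+8)&(W[...,0]>x0)&(W[...,0]<x1)&(W[...,1]>y0)&(W[...,1]<y1)&(z>0)
        q=W[m]
        if len(q)>2: print(z0,len(q),"x",np.percentile(q[:,0],[2,50,98]).round(),"y",np.percentile(q[:,1],[2,50,98]).round())
E
python3 snap.py 3; python3 -c "
from tip import *
tip('side3',380,472)"
```

```text
[ 4.49733914e+02  7.85103006e+01 -1.90179194e-01] [-0.12501812  0.38539341 -0.37549229]
44 10 x [440. 447. 455.] y [108. 110. 112.]
52 19 x [438. 448. 455.] y [107. 111. 113.]
60 13 x [439. 448. 455.] y [108. 111. 112.]
68 9 x [441. 448. 455.] y [108. 111. 115.]
124 3 x [411. 416. 436.] y [154. 154. 156.]
```

View pics/side3.png

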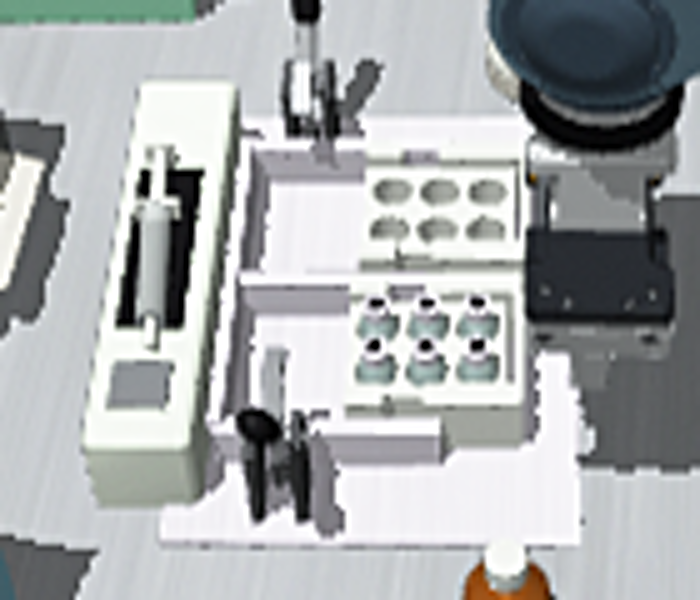

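The fingertips are now beside the rack's rear, but at z≈42 while the report says 0. I'll go 18 mm lower, then push.

Emit:
apply_moves([
  {"claw": 40,"travel": [0,0,-9],"roll": -0.5},
  {"claw": 40,"travel": [0,0,-9],"roll": 0},
  {"claw": 40,"travel": [5,0.4,0],"roll": 0},
  {"claw": 40,"travel": [5,0.4,0],"roll": 0},
  {"claw": 40,"travel": [5,0.4,0],"roll": 0},
  {"claw": 40,"travel": [5,0.4,0],"roll": 0},
  {"claw": 40,"travel": [5,0.4,0],"roll": 0},
  {"claw": 40,"travel": [5,0.4,0],"roll": 0},
  {"claw": 40,"travel": [5,0.4,0],"roll": 0},
])

```text
clock: 5.38
position: [486.1, 81.7, -20.8]
tcp_rot: [0.731, -0.682, 0.0, -0.009]
ft_force: [-4.8, -1.0, 4.8]
opening: 40.1
```

```bash
python3 snap.py 4; python3 -c "
from tip import *
tip('side4',380,480)"
```

```text
[487.75795654  81.59001229 -20.5471674 ] [-1.21042064 -0.19990638 -0.69224525]
28 5 x [475. 475. 478.] y [113. 114. 118.]
36 4 x [475. 477. 478.] y [110. 112. 114.]
108 13 x [448. 462. 475.] y [ 56. 160. 161.]
116 31 x [449. 462. 478.] y [ 57. 160. 162.]
124 35 x [448. 460. 476.] y [ 67.  91. 162.]
```

View pics/side4.png

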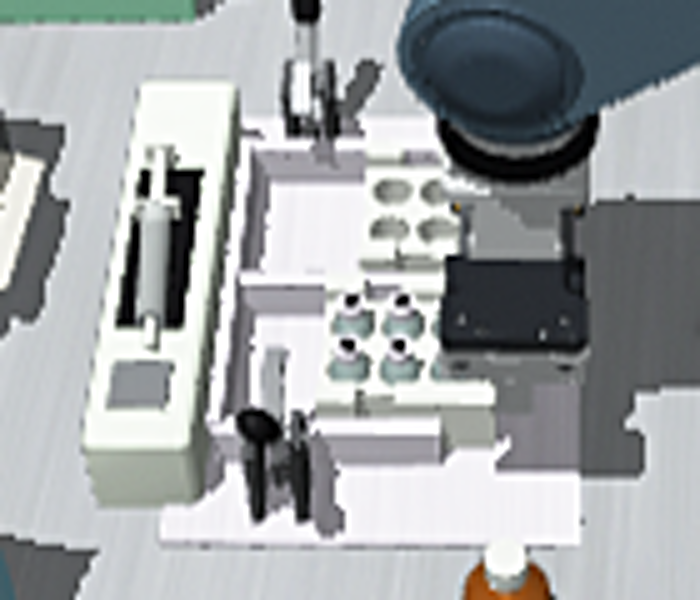

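The rack has slid about 14 mm inward: its rear corner went from crop x 522 to 495. I'll continue pushing.

Emit:
apply_moves([
  {"claw": 40,"travel": [5,0.4,1],"roll": 0.3},
  {"claw": 40,"travel": [5,0.4,0],"roll": 0},
  {"claw": 40,"travel": [5,0.4,0],"roll": 0},
  {"claw": 40,"travel": [5,0.4,0],"roll": 0},
  {"claw": 40,"travel": [5,0.4,0],"roll": 0},
  {"claw": 40,"travel": [5,0.4,0],"roll": 0},
  {"claw": 40,"travel": [5,0.4,0],"roll": 0},
])

```text
clock: 6.02
position: [524.5, 84.8, -19.9]
tcp_rot: [0.733, -0.68, 0.0, -0.009]
ft_force: [-3.5, -0.7, 2.3]
opening: 40.0
```

```bash
python3 snap.py 5
```

```text
[525.99147123  84.76878668 -19.59552088] [-1.14470132  0.56189998  0.22245923]
```

View pics/side5.png

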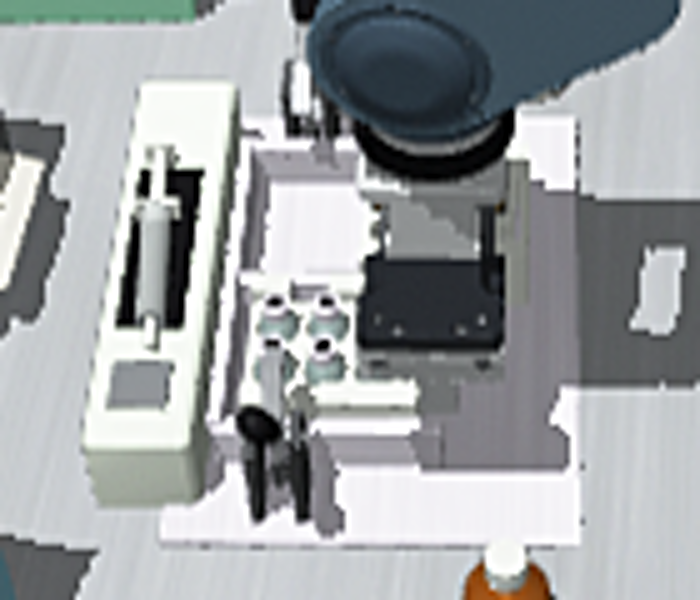

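About 12 mm remains to the stop. I'll use small steps and watch the force.

Emit:
apply_moves([
  {"claw": 40,"travel": [4,0.3,0],"roll": 0},
  {"claw": 40,"travel": [3,0.2,0],"roll": 0},
  {"claw": 40,"travel": [3,0.2,0],"roll": 0},
])

```text
clock: 6.32
position: [533.0, 85.4, -20.0]
tcp_rot: [0.733, -0.68, -0.003, -0.006]
ft_force: [-22.4, -2.6, 19.5]
opening: 40.3
```

Emit:
apply_moves([
  {"claw": 40,"travel": [2,0.2,0],"roll": 0},
])

```text
clock: 6.4
position: [532.6, 85.4, -20.3]
tcp_rot: [0.734, -0.68, -0.005, -0.004]
ft_force: [-10.5, -1.9, 9.1]
opening: 40.0
```

Emit:
apply_moves([
  {"claw": 40,"travel": [2,0.2,0],"roll": 0},
])

```text
clock: 6.48
position: [532.2, 85.5, -20.4]
tcp_rot: [0.734, -0.679, -0.007, -0.001]
ft_force: [-12.5, -1.6, 9.1]
opening: 40.2
```

Emit:
apply_moves([
  {"claw": 40,"travel": [2,0.2,0],"roll": 0},
  {"claw": 40,"travel": [2,0.2,0],"roll": 0},
])

```text
clock: 6.65
position: [531.4, 85.4, -20.4]
tcp_rot: [0.734, -0.679, -0.011, 0.004]
ft_force: [-12.7, -1.6, 11.3]
opening: 40.1
```

```bash
python3 snap.py 6
```

```text
[531.33337686  85.35715651 -20.36809279] [-12.82506789  -1.72873274  11.59893284]
```

View pics/side6.png

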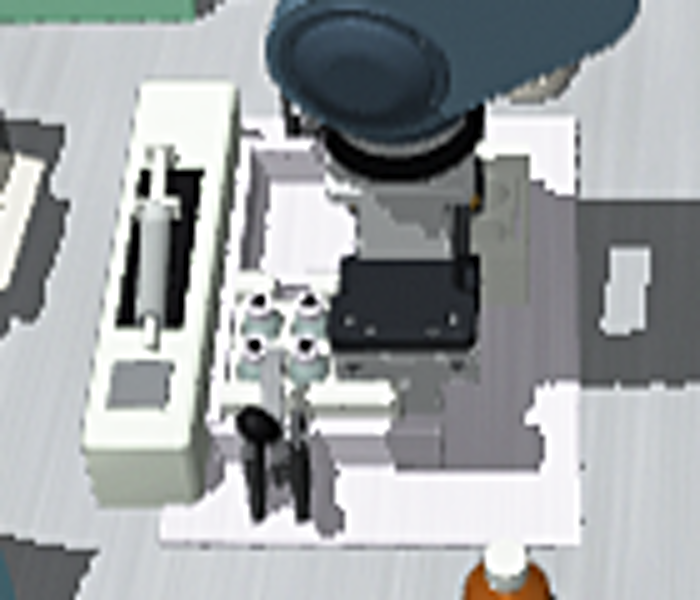

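It looks seated: the vial column moved about 61 mm in total and the force is steady at 12 N. I'll back off, rise and check unobstructed.

Emit:
apply_moves([
  {"claw": 40,"travel": [-10,-0.8,0],"roll": 0},
  {"claw": 40,"travel": [-20,-1.6,0],"roll": 0},
  {"claw": 40,"travel": [-30,-2,0],"roll": 0},
  {"claw": 20,"travel": [-30,-2,20],"roll": 0},
  {"claw": 0,"travel": [-5,0,38],"roll": 0},
  {"claw": 0,"travel": [0,0,38],"roll": 0},
  {"claw": 0,"travel": [0,0,38],"roll": 0},
  {"claw": 0,"travel": [0,0,38],"roll": 0},
  {"claw": 0,"travel": [0,0,0],"roll": 0},
])

```text
clock: 7.45
position: [437.1, 78.7, 159.0]
tcp_rot: [0.733, -0.68, -0.006, -0.002]
ft_force: [0.7, -0.3, 0.9]
opening: 3.6
```

```bash
python3 snap.py 7
python3 - <<'E'
from h import *
S=load("side7");z=S["z_map"];R=np.array(S["R"]);t=np.array(S["t"])
v,u=np.mgrid[0:384,0:512]
P=np.stack([(u-S["cx"])/S["fx"]*z,(v-S["cy"])/S["fy"]*z,z],-1); W=(P-t)@R
a=np.radians(4.45);D=(W[...,:2]-[592.5,40])@np.array([[np.cos(a),-np.sin(a)],[np.sin(a),np.cos(a)]])
m=(abs(D[...,1]-48)<48)&(D[...,0]>-125)&(D[...,0]<48)&(W[...,2]>38)&(W[...,2]<50)&(z>0)
print(np.percentile(D[m][:,0],[0,1,50,99,100]))
m=(abs(D[...,1]+48)<48)&(D[...,0]>-125)&(D[...,0]<48)&(W[...,2]>38)&(W[...,2]<50)&(z>0)
print(np.percentile(D[m][:,0],[0,1,50,99,100]))
E
```

```text
[435.54035797  78.72794713 155.91943656] [0.18402643 0.48756487 0.52225375]
[-108.04255811  -45.17206315   -6.12520884   47.49588328   47.99763411]
[-108.03467597 -107.97083487  -73.22652626   47.43573435   47.90851532]
```

View pics/side7.png

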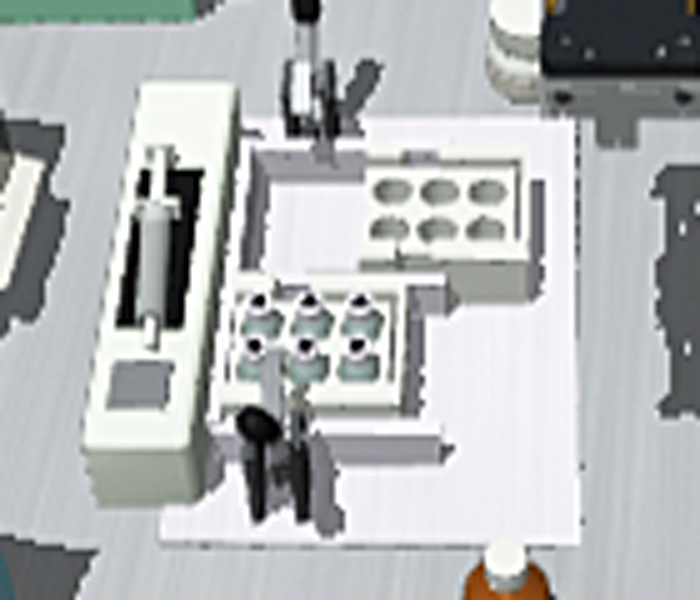

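The rear wall measures dock x = -45.2 mm (home is -45), and the empty rack is unchanged at -108. Next comes the left lever. I'll move to the outside of its handle, high up, and check clearance to the bin behind.

Emit:
apply_moves([
  {"claw": 0,"travel": [0,28,4],"roll": 0},
  {"claw": 0,"travel": [0,35,0],"roll": 0},
  {"claw": 0,"travel": [20,35,0],"roll": 0},
  {"claw": 0,"travel": [28,28,0],"roll": 0},
  {"claw": 0,"travel": [28,28,0],"roll": 0},
  {"claw": 0,"travel": [28,8,0],"roll": 0},
  {"claw": 0,"travel": [28,0,0],"roll": 0},
  {"claw": 0,"travel": [10,0,0],"roll": 0},
  {"claw": 0,"travel": [0,0,0],"roll": 0},
])

```text
clock: 8.25
position: [583.9, 250.6, 148.5]
tcp_rot: [0.732, -0.681, -0.006, -0.002]
ft_force: [-0.1, -0.3, -0.5]
opening: 0.8
```

```bash
python3 - <<'E'
from h import *
T=load("top"); print(ray(T,200,133,100),ray(T,113,127,100))
E
python3 snap.py 8; python3 -c "
from tip import *
tip('side8',540,640,215,300,range(100,290,8))"
```

```text
[695.8563376  203.10475224 100.        ] [725.27807791 497.93760213 100.        ]
[582.72081149 250.34611341 148.1507202 ] [-0.4733888   0.33615832 -0.97702526]
284 13 x [552. 553. 617.] y [229. 269. 275.]
```

View pics/side8.png

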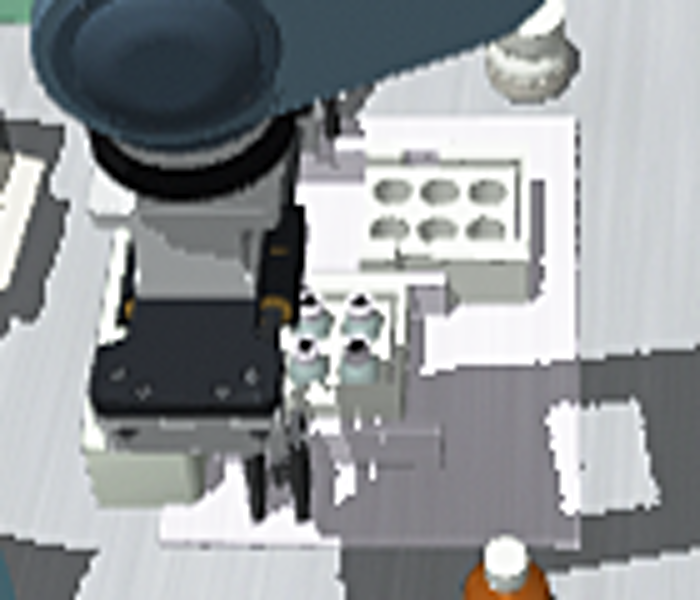

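The body hides the fingertips from the camera here. I'll turn the tool 90° so the fingers are visible; the body stays above 200 mm, clear of everything.

Emit:
apply_moves([
  {"claw": 0,"travel": [1,0,1],"roll": 7},
  {"claw": 0,"travel": [1,0,1],"roll": 7},
  {"claw": 0,"travel": [1,0,1],"roll": 7},
  {"claw": 0,"travel": [1,0,0],"roll": 7},
  {"claw": 0,"travel": [1,0,0],"roll": 7},
  {"claw": 0,"travel": [1,0,0],"roll": 7},
  {"claw": 0,"travel": [1,0,0],"roll": 7},
  {"claw": 0,"travel": [1,0,0],"roll": 7},
  {"claw": 0,"travel": [1,0,0],"roll": 7},
  {"claw": 0,"travel": [1,0,0],"roll": 7},
  {"claw": 0,"travel": [1,0,0],"roll": 7},
  {"claw": 0,"travel": [0,0,0],"roll": 7},
])

```text
clock: 9.3
position: [580.3, 247.3, 139.1]
tcp_rot: [1.0, 0.002, -0.01, 0.008]
ft_force: [0.1, -0.3, -0.3]
opening: 0.6
```

```bash
python3 snap.py 9; python3 -c "
from plant import status
print(status.observe()['qpos'],status.observe()['tcp_rot'])
from tip import *
tip('side9',530,650,220,300,range(100,310,8))"
```

```text
[579.80367139 247.33794782 138.8508219 ] [-0.96995809  0.03356161 -0.1111168 ]
[ 0.22977295  0.24580519  1.61502783 -0.01252726  1.30410464  0.22512761] [ 0.99990557  0.00404359 -0.01001335  0.00849934]
172 10 x [577. 584. 591.] y [257. 258. 259.]
180 23 x [570. 583. 593.] y [240. 258. 259.]
188 32 x [570. 580. 595.] y [250. 259. 260.]
196 34 x [570. 578. 592.] y [242. 258. 261.]
204 28 x [570. 580. 595.] y [242. 258. 261.]
212 34 x [570. 580. 594.] y [247. 259. 261.]
220 33 x [571. 579. 594.] y [244. 259. 261.]
228 32 x [571. 583. 595.] y [248. 259. 262.]
236 29 x [571. 584. 596.] y [257. 259. 262.]
244 3 x [581. 590. 591.] y [260. 260. 260.]
268 7 x [561. 561. 606.] y [252. 257. 283.]
276 81 x [539. 587. 647.] y [230. 284. 286.]
284 246 x [533. 595. 648.] y [228. 277. 285.]
292 203 x [541. 585. 633.] y [237. 276. 285.]
300 132 x [540. 624. 646.] y [234. 273. 283.]
308 438 x [532. 606. 650.] y [228. 270. 282.]
```

View pics/side9.png

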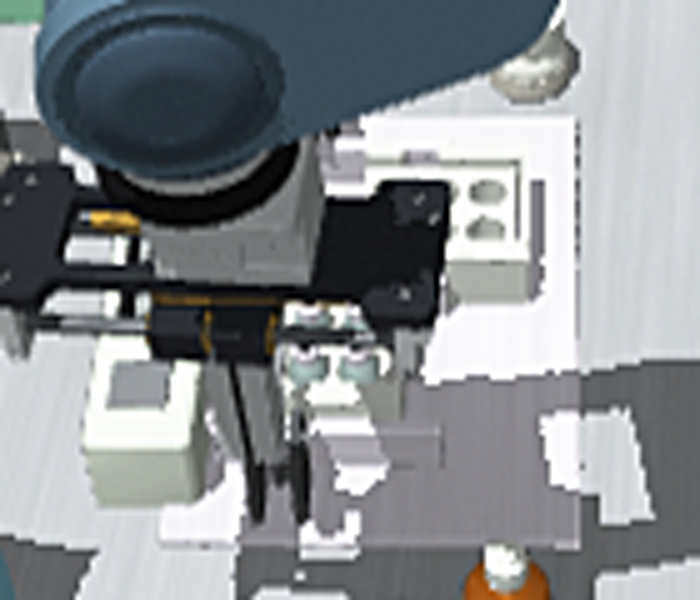

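Emit:
apply_moves([
  {"claw": 0,"travel": [5,0,-15],"roll": 0},
  {"claw": 0,"travel": [4,0,-15],"roll": 0},
  {"claw": 0,"travel": [3,0,-15],"roll": 0},
  {"claw": 0,"travel": [1,0,-15],"roll": 0},
  {"claw": 0,"travel": [0,0,-6],"roll": 0},
  {"claw": 0,"travel": [0,0,0],"roll": 0},
])

```text
clock: 9.85
position: [589.7, 246.2, 64.2]
tcp_rot: [1.0, -0.004, -0.011, 0.009]
ft_force: [-0.5, -0.3, 0.6]
opening: 0.3
```

```bash
python3 snap.py 10; python3 -c "
from tip import *
tip('side10',530,650,225,300,range(60,180,8))
print('lever');tip('side10',560,630,150,224,range(60,150,8))"
```

```text
[589.70515984 246.15296317  64.56671893] [ 0.04611341 -0.41923029 -0.8895869 ]
92 3 x [589. 591. 595.] y [255. 257. 258.]
100 9 x [584. 593. 601.] y [255. 257. 259.]
108 29 x [580. 592. 603.] y [246. 257. 260.]
116 25 x [580. 587. 602.] y [240. 257. 259.]
124 27 x [580. 590. 604.] y [245. 257. 259.]
132 26 x [580. 591. 604.] y [245. 257. 260.]
140 30 x [580. 588. 604.] y [240. 258. 260.]
148 26 x [580. 593. 604.] y [251. 258. 260.]
156 25 x [580. 590. 604.] y [254. 258. 261.]
164 9 x [581. 595. 604.] y [258. 259. 260.]
lever
60 17 x [584. 588. 593.] y [155. 162. 178.]
```

View pics/side10.png

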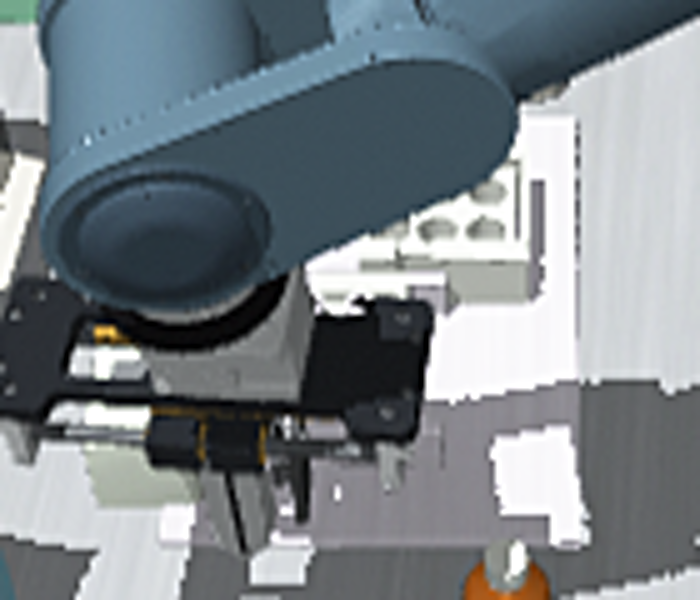

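The fingertip is outside the lever at z≈100, x≈592, crop (245,550). Now I'll push inward (-y).

Emit:
apply_moves([
  {"claw": 0,"travel": [1,-8,0],"roll": 0},
  {"claw": 0,"travel": [0.8,-8,0],"roll": 0},
  {"claw": 0,"travel": [0.8,-8,0],"roll": 0},
  {"claw": 0,"travel": [0.8,-8,0],"roll": 0},
  {"claw": 0,"travel": [0.8,-8,0],"roll": 0},
  {"claw": 0,"travel": [0.8,-8,0],"roll": 0},
])

```text
clock: 10.4
position: [598.1, 199.2, 71.2]
tcp_rot: [1.0, -0.005, -0.006, 0.004]
ft_force: [-0.7, 2.9, 2.6]
opening: 0.7
```

```bash
python3 snap.py 11
```

```text
[598.73287959 197.38878765  71.33745734] [1.31503829 2.04044296 0.97173454]
```

View pics/side11.png

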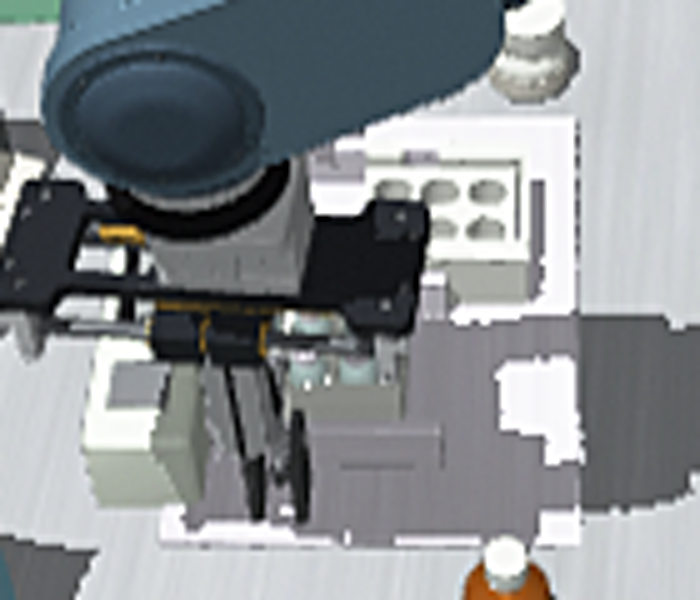

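Contact has been made (about 2–3 N). Continuing past centre with a small height correction.

Emit:
apply_moves([
  {"claw": 0,"travel": [0.3,-8,-2],"roll": 0},
  {"claw": 0,"travel": [0.3,-8,-2],"roll": 0},
  {"claw": 0,"travel": [0.5,-8,-2],"roll": 0},
  {"claw": 0,"travel": [0.5,-8,-1],"roll": 0},
  {"claw": 0,"travel": [0.5,-8,-1],"roll": 0},
])

```text
clock: 10.87
position: [601.9, 152.6, 63.9]
tcp_rot: [1.0, -0.006, -0.004, 0.005]
ft_force: [-0.5, 0.2, -0.1]
opening: 0.3
```

```bash
python3 snap.py 12
```

```text
[601.81746408 151.23479178  63.47992981] [ 0.58689977 -2.44071425  0.73007504]
```

View pics/side12.png

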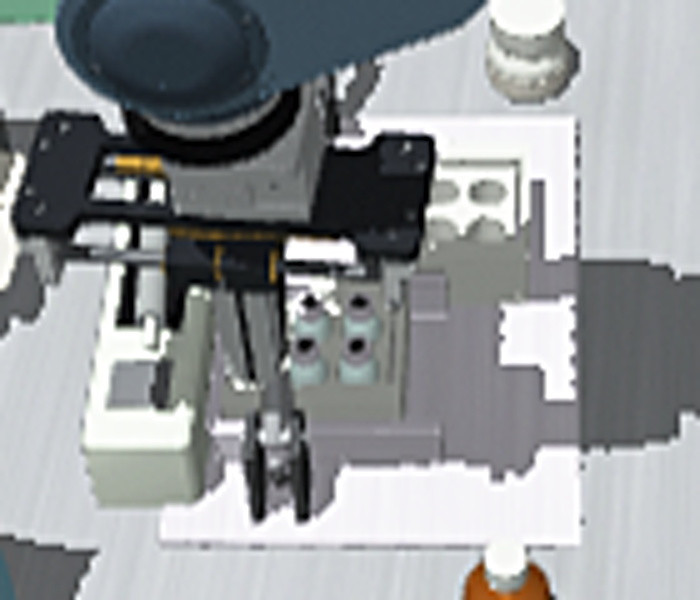

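The contact force is gone and the handle has moved inward behind the finger. I'll withdraw outward and up to check.

Emit:
apply_moves([
  {"claw": 0,"travel": [-1,15,0],"roll": 0},
  {"claw": 0,"travel": [-2,25,0],"roll": 0},
  {"claw": 0,"travel": [-2,25,20],"roll": 0},
  {"claw": 0,"travel": [0,10,38],"roll": 0},
  {"claw": 0,"travel": [0,0,38],"roll": 0},
  {"claw": 0,"travel": [-30,10,20],"roll": 0},
  {"claw": 0,"travel": [-38,10,0],"roll": 0},
  {"claw": 0,"travel": [-38,10,0],"roll": 0},
  {"claw": 0,"travel": [-38,10,0],"roll": 0},
  {"claw": 0,"travel": [-38,10,0],"roll": 0},
  {"claw": 0,"travel": [-20,0,0],"roll": 0},
  {"claw": 0,"travel": [0,0,0],"roll": 0},
])

```text
clock: 11.92
position: [380.0, 287.2, 179.8]
tcp_rot: [1.0, -0.007, -0.009, 0.005]
ft_force: [-0.5, -0.2, -0.2]
opening: 0.2
```

```bash
python3 snap.py 13
python3 - <<'E'
from h import *
for n in("side","side13"):
    S=load(n);z=S["z_map"];R=np.array(S["R"]);t=np.array(S["t"])
    v,u=np.mgrid[0:384,0:512]
    P=np.stack([(u-S["cx"])/S["fx"]*z,(v-S["cy"])/S["fy"]*z,z],-1); W=(P-t)@R
    a=np.radians(4.45);D=(W[...,:2]-[592.5,40])@np.array([[np.cos(a),-np.sin(a)],[np.sin(a),np.cos(a)]])
    for s in(48,-48):
        m=(abs(D[...,1]-s)<40)&(D[...,0]>-125)&(D[...,0]<48)&(W[...,2]>38)&(W[...,2]<50)&(z>0)
        print(n,s,np.percentile(D[m][:,0],[0,1,2,5]))
    m=(abs(D[...,0]-15)<20)&(abs(D[...,1])<200)&(W[...,2]>75)&(W[...,2]<150)&(z>0)
    q=np.c_[D[m],W[m][:,2]]; 
    for sgn in(1,-1):
        k=q[q[:,1]*sgn>0]; k=k[np.argsort(-k[:,2])]; print("lever",sgn,len(k),k[:3].round())
E
```

```text
[381.49509098 287.24305459 179.94520906] [-0.12934865 -0.48344931  0.13769313]
side 48 [-103.74091796 -103.52915067 -103.40297334 -102.90727342]
side -48 [-107.96463841 -107.90863682 -107.84164139 -107.63007116]
lever 1 112 [[ 16. 167. 137.]
 [ 16. 164. 137.]
 [ 12. 169. 136.]]
lever -1 175 [[  15. -158.  137.]
 [  10. -159.  136.]
 [  15. -156.  135.]]
side13 48 [-45.4047926  -45.29044081 -45.09024473 -43.7001511 ]
side13 -48 [-107.66136249 -107.53878314 -107.51287001 -104.90394723]
lever 1 160 [[ 17.  76. 137.]
 [ 15.  75. 136.]
 [ 12.  78. 136.]]
lever -1 173 [[  15. -152.  138.]
 [  15. -159.  136.]
 [  18. -159.  136.]]
```

View pics/side13.png

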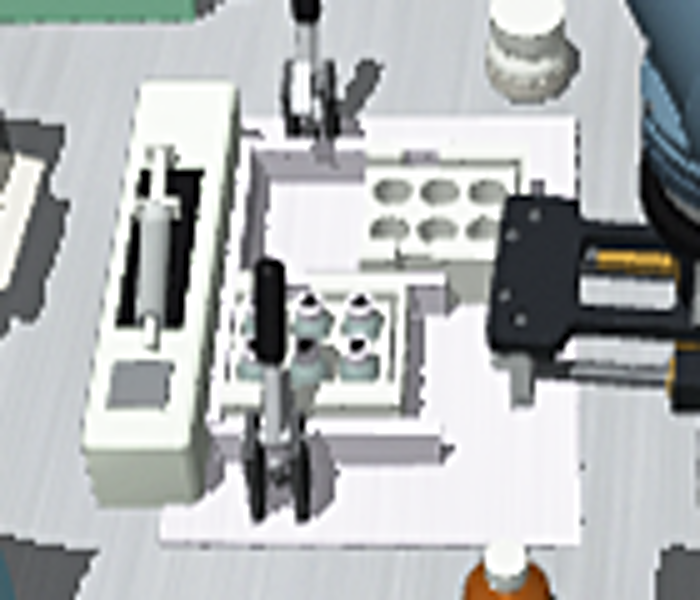

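The left handle leans inward: its top is at dock y≈+75 mm, and 74 is expected when latched. The loaded rack's rear is at -45 mm, and the empty rack and right lever are unchanged. The arm is clear, so I'm handing in.

```bash
python3 -c "
from plant import ticket
print(ticket.job_done())"
```

```text
the job is handed in; nothing more can be done
None
```

I pushed the vial rack in the left bay home and flipped the left lever over its centre, then handed the job in with the arm clear. No verdict was reported, so this rests on my own camera checks.

**Final checks:**
- **Loaded rack:** its rear wall measured dock x ≈ -45 mm, and home is -45. While pushing, the arm stalled against the stop at about 12 N.
- **Left lever:** the top of the handle is at dock y ≈ +75 mm, where 74 means latched.
- **Right lever and empty rack:** the lever is still open. The empty rack measured -107.5 mm against -107.9 at the start, which is within measurement noise.
- **Other things on the table:** in the last picture the bottle, jar and syringe looked unmoved. I did not re-measure the tape roll, carton, scanner or spray bottle.
- **Time and force:** the arm finished at about 12 s of the 42 s allowed, with wrist readings no higher than about 30 N.

**What disagreed:** the reported TCP height was about 37–41 mm lower than the fingertips seen in the depth images. My first approach therefore passed over the vials without touching anything. I used the camera heights from then on.

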